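# Offer the deckle up to the mould's hinge and hold it for the pin

## Robot

A 6-joint arm with a two-finger parallel gripper is mounted at the origin on the work surface. World frame = base frame: x ahead of the robot, y to its left, z up, the work surface at z = 0. Lengths are in m, angles in rad, forces in N, time in s.
With the tool pointing down it reaches from about 0.4 to 0.825 m from the base axis. Payload 7 kg.
Tool frame: the origin (TCP) lies at the very end of the fingers, on their centre line; the grasp point (between the pads) lies 19 mm behind it; z points along the fingers, y is the direction in which the jaws open and shut (so a half turn about z gives the same grasp; the last joint's range is limited). The gripper opens to 88 mm and grips with 3 to 60 N. Pads are 19 mm wide; open, the fingers measure 130 mm over their backs; the gripper's body (78 mm by 193 mm) begins 47 mm behind the grasp point.
Start: joints at [-0.82, 0.359, 0.012, 0, -1.224, -0.288], TCP at [0.301, -0.604, 0.227] pointing down, gripper open.
Joint ranges: [-3.07, 3.07], [-1.43, 2.12], [-1.02, 1.25], [-3.03, 1.67], [-3.05, -0], [-3.03, 3.03]. Speed limits (rad/s): [2.39, 2.39, 3.01, 3.14, 3.14, 3.14].

## Interface

Orientations are given as a unit quaternion [x, y, z, w].
In Python, from cell import bot gives the robot as it stands. The module is installed in compiled form; this text tells all that it offers.
- The arm moves only by the shell command python3 -m inch 'ROWS' [OPENING] [FORCE]. ROWS is JSON, a list of rows, each a list of 4 numbers: the shift along the tool's x, y, z in cm, then the turn about the tool's z in rad. In form: [[dx, dy, dz, turn], ...]. A call has 1 to 5 rows; each row is the pose to reach, as a shift and turn from the pose measured when the call began, along the tool's axes at that moment; what a row does not reach only later rows make up. A row lasts 1/8 s, in which the tool goes at most 62.5 mm and 10.7 degrees, less where a joint would pass 70% of its speed; a pose out of reach is approached as far as the arm can. A call with a gripper value outside its range is refused whole. OPENING is the opening, from 0 (shut) to 1 (fully open), set as the call begins (- or left out, the last holds). The fingers move at their own pace and stop on an object; FORCE is the grip in N (left out, the last holds). Time passes only in rows, so rows that repeat a pose let the fingers close. It gives the time, the measured TCP pose, the force and the opening at its end, in the units of the state.
- bot.observe(): the state, without advancing time (a new reading comes with each control period).
- bot.grab_frame(name): name is "scene" or "top"; returns a dict with "image" (400x640x3 uint8, blue, green, red), "depth" (400x640 float32, m along the optical axis (not along the pixel's ray), 0 where there is no reading), "vfov" (degrees; the focal length in pixels is half the picture's height over the tangent of half this angle, whatever the lens; pixels are square), "cx", "cy" (the principal point, pixels), "R" (3x3) and "t" (3): a world point X has camera coordinates R X + t. Camera axes: x right, y down, z forward; pixel columns grow to the right and rows downward; lengths in m; the calibration is good to about 2 mm. A picture is of the moment at which its call begins.
- bot.job_done(): hands the job in, once; it reports no verdict.
The state is a dict: "time_s": time; "joints": joint angles; "dq": joint speeds; "joint_torque": joint torques, N m; "tool_pos": TCP position; "eef_rot": TCP orientation; "ft_force": force on the tool from outside, world axes, zero at the start; "moment": the same for the moment, N m; "finger_gap": finger opening in m.
Only numpy, scipy, OpenCV 4.12 (cv2) and the standard library are available. Lean on these libraries where they do the work, as an engineer would, in place of code of your own. Each camera call takes 0.05 s, during which the arm holds its last target. There are 200 camera calls.

## Task

Pick up the hinged wooden deckle (the divided frame that has a steel hinge knuckle on one edge) and hold it level just above the paper mould, with its knuckle between the mould's two knuckles and all the holes in line, so that the hinge pin could be slid straight through. Lower it in gently and finish while still holding it there, carried by the gripper alone and not resting or pressing on the mould; do not let go. Leave everything else on the table where it is.

Things in the scene. Friction and masses are not known exactly. Their poses are not given: they have to be found in the camera images.
- deckle_grip (a point): Centre of the deckle's cross bar, 28 mm above the underside: the place to grip. The bar runs along own y over the frame's middle, 16 mm thick (along x), 140 mm long, from 6 to 50 mm above the underside; the opening between bar and rail is 52 mm wide on each side, for the fingers. Axes as deckle.
- deckle_knuckle (a point): Centre of the hole of the deckle's knuckle, a steel tube along own y, 36 mm long, 26 mm outside, hole 16 mm. It lies 98 mm from the bar's centre along +x, 13 mm above the underside (15 mm below deckle_grip). Axes as deckle.
- mould_axis (a point): Point on the mould's hinge axis, half-way between its two knuckles, 75 mm above the table: the deckle's knuckle centre belongs here, x and y axes matching. The knuckles are steel tubes along own y, 30 mm long, 26 mm outside, hole 16 mm, 48 mm apart, open between from above and below. Axes: x from the mould's centre to the hinge, y along the hinge, z up.
- mould_top (a point): Centre of the mould's top (wire screen), 50 mm above the table, 98 mm from the hinge axis. Axes as mould_axis. With the holes in line the level deckle hangs over the mould with 12 mm between its underside and the mould's top.
- deckle: The loose deckle: an open wooden frame, 152 mm (own x) by 170 mm (own y), rails 16 wide and 20 high, flat on the table, 0.18 to 0.37 kg, with a cross bar to grip and a steel hinge knuckle at the middle of its +x edge. Origin under the frame's middle, at the underside. Axes: x towards the knuckle, y along bar and hinge, z up. Centre of mass within 10 mm of the bar.
- mould: The fixed mould: a dark wooden frame with a wire screen, 152 by 170 mm, on feet, top 50 mm above the table, two steel hinge knuckles beyond its +x edge. Origin at table height under its middle.
- spare_grip (a point): Centre of the cross bar (28 mm above the underside) of a second deckle of the same size and wood but without any hinge knuckle: leave it alone. It may lie to the left or the right, the hinged one opposite.
- pin_mid (a point): Middle of the loose steel hinge pin, a 10 mm rod 135 mm long with an 18 mm head and foot, lying flat beyond the mould: leave it.
- jar_mid (a point): Middle of a closed glass jar, 72 mm across, 80 mm high: leave it.
- beaker_mid (a point): Middle of a white open beaker, 84 mm across, 75 mm high: leave it.
- spoon_mid (a point): Middle of a wooden spoon lying flat: leave it.
- brush_mid (a point): Middle of a brush lying flat: leave it.
- block_mid (a point): Middle of a cork block, 90 x 55 x 30 mm: leave it.

How it is judged:
By the outcome, as a careful person would: the job done as asked, in the order asked, and still so for the second after the job is handed in, while the arm keeps its last pose, push and grip.
It also fails if it takes over 35 s, if anything falls off the work surface, if the arm or the gripper's body presses on something with over 40 N, if the wrist force passes 120 N, or if a joint passes its speed limit or range.

## Working session

There is one attempt and no reset: what is moved stays moved. The work goes in short steps, Python scripts to look and compute and a shell command to move; the robot and the scene stay as the last step left them, time stands still between calls to the robot, and variables do not carry over. Pictures are saved under pics/ and viewed, about 8 in all and at most 12, crops included, and the job is handed in when it is done.

```bash
mkdir -p pics
cat > h.py <<'E'
import numpy as np, cv2
from cell import bot
def grab(n):
    f=bot.grab_frame(n); f['f']=200/np.tan(np.radians(f['vfov'])/2); f['R']=np.array(f['R']);f['t']=np.array(f['t']); return f
def ray(f,u,v,z):
    d=f['R'].T@np.array([(u-f['cx'])/f['f'],(v-f['cy'])/f['f'],1]); c=-f['R'].T@f['t']
    return c+d*(z-c[2])/d[2]
def cloud(f):
    v,u=np.mgrid[0:400,0:640]; d=f['depth']
    P=np.stack([(u-f['cx'])/f['f']*d,(v-f['cy'])/f['f']*d,d],-1)-f['t']
    P=P@f['R']; P[d==0]=np.nan; return P
def proj(f,X):
    p=f['R']@np.array(X)+f['t']; return p[0]/p[2]*f['f']+f['cx'],p[1]/p[2]*f['f']+f['cy']
E
python3 - <<'E'
from h import *
for n in('top','scene'):
    f=grab(n); cv2.imwrite(f'pics/{n}0.png',f['image']); print(n,f['vfov'],f['cx'],f['cy'],-f['R'].T@f['t'],f['R'])
    np.savez(n+'0.npz',**{k:f[k] for k in f})
s=bot.observe(); print(s)
E
```

```text
top 50.35152241413939 319.6718558010102 193.34511099966667 [0.34891434 0.00468436 1.12213155] [[ 0.0979517  -0.9951874  -0.00273952]
 [-0.97208442 -0.09508731 -0.21450006]
 [ 0.21320726  0.02367369 -0.97672013]]
scene 43.6391236349974 317.35948683199746 199.8473418170312 [1.14151613 0.29462705 0.9701247 ] [[-0.43592727  0.89993861  0.00882665]
 [ 0.73397384  0.36117591 -0.57518203]
 [-0.52081649 -0.244259   -0.81797783]]
{'time_s': 0.1, 'joints': array([-8.19868769e-01,  3.59298434e-01,  1.12179072e-02, -3.07843045e-04,
       -1.22410699e+00, -2.88091948e-01]), 'dq': array([-0.00161839, -0.00134507,  0.00191544, -0.00066923, -0.00185561,
       -0.00031262]), 'joint_torque': array([-1.34883878e-03, -5.84162271e+01,  2.93753332e+01,  7.01554388e+00,
        1.01957854e-02, -5.87457703e-05]), 'tool_pos': array([ 0.30117564, -0.60362968,  0.22575674]), 'eef_rot': array([-2.29306701e-01,  9.73353960e-01,  6.75668663e-04, -2.19698001e-04]), 'ft_force': array([ 0.00945054, -0.42316704, -0.22123749]), 'moment': array([ 0.00891508,  0.02821934, -0.06292338]), 'finger_gap': 0.08771719183548625}
```

View pics/top0.png

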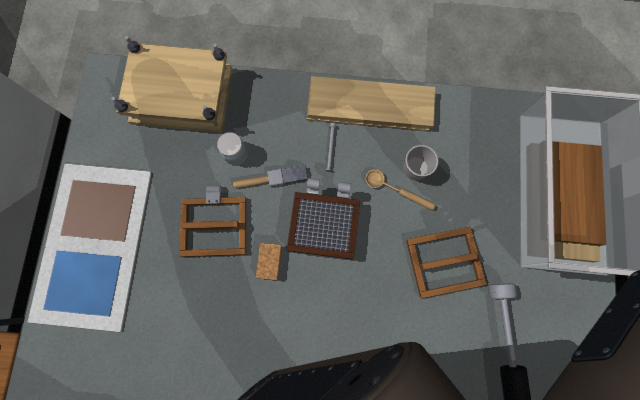

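View pics/scene0.png

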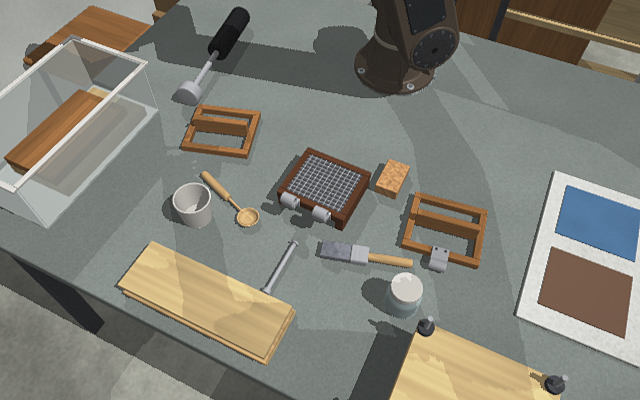

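The top view shows the hinged deckle at about (213,227) with its knuckle at (213,195). The mould is at (325,225) with knuckles at (314,186) and (344,189), and the spare deckle is on the right at (447,262). In the scene view the deckle's knuckle is at (439,258) and the mould knuckles are at (290,201) and (321,214).

```bash
cat > meas.py <<'E'
from h import *
def rect(P,m):
    q=P[m]; r=cv2.minAreaRect((q[:,:2]*1000).astype(np.float32)); return np.round(r[0],1),np.round(r[1],1),round(r[2],1),len(q),np.round(np.median(q[:,2])*1000,1)
def box(u0,u1,v0,v1):
    m=np.zeros((400,640),bool); m[v0:v1,u0:u1]=1; return m
E
python3 - <<'E'
from meas import *
for n,db,mb in(('top',(170,255,180,265),(280,370,172,265)),('scene',(395,495,185,275),(270,375,142,230))):
    f=dict(np.load(n+'0.npz')); P=cloud(f); z=P[...,2]; hsv=cv2.cvtColor(f['image'],cv2.COLOR_BGR2HSV); S=hsv[...,1]
    D=box(*db);M=box(*mb)
    print(n,'table',np.nanmedian(z[D&(z<.008)])*1000)
    print(' bar',rect(P,D&(z>.04)&(z<.06)))
    print(' frame',rect(P,D&(z>.014)&(z<.06)&(S>90)))
    print(' knk',rect(P,D&(z>.012)&(z<.035)&(S<50)))
    print(' mould',rect(P,M&(z>.042)&(z<.06)&(S>100)))
    k=M&(z>.065)&(z<.1)&(S<60); nl,L=cv2.connectedComponents(k.astype(np.uint8))
    for i in range(1,nl):
        if (L==i).sum()>15: print(' mk',rect(P,L==i),P[L==i][:,2].max())
E
```

```text
top table -0.24076614915760566
 bar (array([475.8, 302.3]), array([ 16.8, 139.7]), 7.9, 371, np.float64(49.4))
 frame (array([500.1, 293.6]), array([199.5, 193.2]), 6.9, 1813, np.float64(20.2))
 knk (array([512.4, 334.8]), array([ 74. , 247.4]), 54.4, 258, np.float64(23.3))
 mould (array([503.1,  13.1]), array([168.3, 152.2]), 88.3, 1313, np.float64(49.5))
 mk (array([601.5,  49.5]), array([24.8, 29.9]), 0.1, 123, np.float64(85.3)) 0.09206882848024321
 mk (array([598.9, -27.9]), array([24.9, 28. ]), 4.1, 119, np.float64(85.5)) 0.09180948085922273
scene table 2.144397173260437
 bar (array([475.4, 300.5]), array([ 19.6, 138.9]), 7.0, 568, np.float64(51.0))
 frame (array([476.8, 292.5]), array([214.4, 211.8]), 21.2, 2729, np.float64(22.5))
 knk (array([493.7, 287.7]), array([191.3, 133.6]), 5.2, 416, np.float64(25.0))
 mould (array([503.5,  12.3]), array([169.9, 152.9]), 88.2, 1235, np.float64(52.0))
 mk (array([599.9, -29.7]), array([31.1, 24.3]), 88.9, 179, np.float64(86.6)) 0.0961277552433782
 mk (array([603.1,  48.2]), array([30.6, 23.3]), 89.9, 186, np.float64(86.4)) 0.09260262768011053
```

```bash
cat > go.py <<'E'
import sys
from h import *
from scipy.spatial.transform import Rotation as Ro
# target TCP x y z mm, tool-y heading deg
x,y,z,h=map(float,sys.argv[1:5]); s=bot.observe(); R=Ro.from_quat(s['eef_rot']).as_matrix()
d=R.T@(np.array([x,y,z])-s['tool_pos']*1000)/10
h0=np.degrees(np.arctan2(R[1,1],R[0,1])); t=-np.radians((h-h0+180)%360-180)
print('t',s['time_s'],'pos',np.round(s['tool_pos']*1000,1),'head',round(h0,2),'tilt',np.round(np.degrees(R[:2,2]),2),'gap',round(s['finger_gap']*1000,1),'F',np.round(s['ft_force'],1),'M',np.round(s['moment'],2),'j',np.round(s['joints'],2))
print('ROW',np.round(d,2),round(t,3))
E
python3 go.py 550 -100 200 187.5; python3 go.py 475.6 301.4 200 187.5
```

```text
t 0.1 pos [ 301.2 -603.6  225.8] head 116.51 tilt [-0.04  0.07] gap 87.7 F [ 0.  -0.4 -0.2] M [ 0.01  0.03 -0.06] j [-0.82  0.36  0.01 -0.   -1.22 -0.29]
ROW [-44.75  33.96   2.62] -1.239
t 0.1 pos [ 301.2 -603.6  225.8] head 116.51 tilt [-0.04  0.07] gap 87.7 F [ 0.  -0.4 -0.2] M [ 0.01  0.03 -0.06] j [-0.82  0.36  0.01 -0.   -1.22 -0.29]
ROW [-56.01  73.2    2.67] -1.239
```

```bash
python3 -m inch '[[-44.7,34,2.6,-1.24],[-44.7,34,2.6,-1.24],[-44.7,34,2.6,-1.24],[-44.7,34,2.6,-1.24],[-44.7,34,2.6,-1.24]]' 1; python3 go.py 475.6 301.4 200 187.5
```

```text
time_s: 0.72
tool_pos: [0.4395, -0.322, 0.2117]
eef_rot: [-0.647, 0.763, 0.001, 0.0]
ft_force: [0.8, 0.2, 0.2]
finger_gap: 0.0878
t 0.725 pos [ 439.5 -322.   211.7] head 170.58 tilt [-0.03  0.07] gap 87.8 F [0.8 0.2 0.2] M [-0.05 -0.08 -0.02] j [-0.27  0.16 -0.3  -0.   -1.12  0.11]
ROW [-62.08   6.65   1.24] -0.295
```

```bash
python3 -m inch '[[-62.1,6.7,1.2,-0.29],[-62.1,6.7,1.2,-0.29],[-62.1,6.7,1.2,-0.29],[-62.1,6.7,1.2,-0.29],[-62.1,6.7,1.2,-0.29]]'; python3 go.py 475.6 301.4 150 187.5
```

```text
time_s: 1.35
tool_pos: [0.4567, -0.01, 0.2062]
eef_rot: [0.75, -0.661, -0.001, -0.0]
ft_force: [2.0, -0.4, 0.0]
finger_gap: 0.0878
t 1.35 pos [456.7 -10.  206.2] head -172.8 tilt [-0.01  0.08] gap 87.8 F [ 2.  -0.4  0. ] M [ 0.06 -0.15  0.04] j [ 0.41  0.01 -0.48 -0.   -1.09 -0.28]
ROW [-30.65  -5.78   5.67] -0.005
```

```bash
python3 -m inch '[[-30.6,-5.8,5.6,0],[-30.6,-5.8,5.6,0],[-30.6,-5.8,5.6,0],[-30.6,-5.8,5.6,0],[-30.6,-5.8,5.6,0]]';python3 -m inch '[[0,0,0,0]]'
python3 - <<'E'
from meas import *
f=grab('top'); g=grab('scene'); np.savez('top1.npz',**f); np.savez('scene1.npz',**g)
a=cv2.resize(f['image'][150:300,150:400],None,fx=3,fy=3); cv2.imwrite('pics/t1.png',a)
b=cv2.resize(g['image'][110:310,300:500],None,fx=3,fy=3); cv2.imwrite('pics/s1.png',b)
E
python3 go.py 475.6 301.4 60 187.5
```

```text
time_s: 1.98
tool_pos: [0.4751, 0.2972, 0.1512]
eef_rot: [0.75, -0.661, -0.001, -0.0]
ft_force: [0.4, -0.7, -0.2]
finger_gap: 0.0876
time_s: 2.1
tool_pos: [0.4746, 0.3004, 0.1494]
eef_rot: [0.751, -0.66, -0.0, 0.001]
ft_force: [0.2, -0.4, 0.4]
finger_gap: 0.0881
t 2.2 pos [474.5 297.6 150.3] head -172.7 tilt [-0.09 -0.01] gap 87.6 F [ 0.1 -0.6  0.5] M [-0.06  0.07 -0.01] j [ 0.91  0.23 -0.35 -0.   -0.99 -0.78]
ROW [-0.37 -0.18  9.03] -0.004
```

View pics/s1.png

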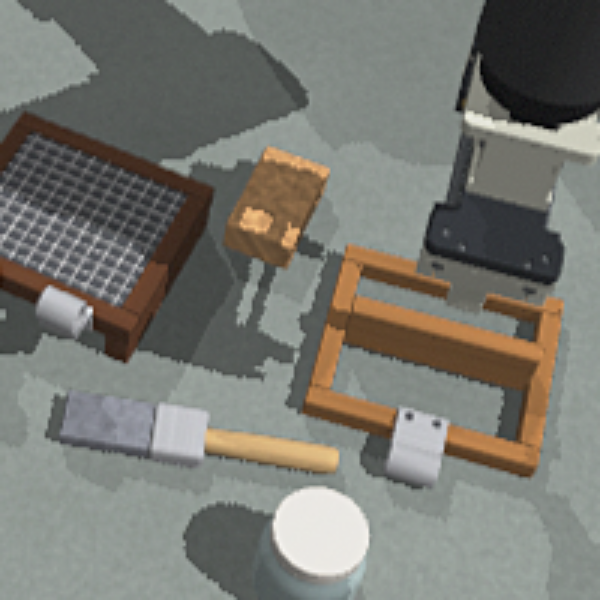

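The crop shows the gripper upright behind and above the bar, with the deckle's knuckle at crop (417,445). Open fingers span 130 mm, but the two openings and bar only give 120 mm. I'll close the gripper to about 46 mm before going down.

```bash
python3 -m inch '[[-0.3,-0.1,3,0],[-0.3,-0.1,6,0],[-0.3,-0.1,8.5,0],[-0.3,-0.1,8.5,0]]' 0.53
python3 - <<'E'
from meas import *
f=grab('top'); g=grab('scene')
b=cv2.resize(g['image'][150:290,360:520],None,fx=4,fy=4); cv2.imwrite('pics/s2.png',b)
E
python3 go.py 475.6 301.4 10 187.5
```

```text
time_s: 2.7
tool_pos: [0.4741, 0.2984, 0.0641]
eef_rot: [0.75, -0.661, -0.001, 0.002]
ft_force: [-0.5, -0.3, 0.7]
finger_gap: 0.0531
t 2.8 pos [475.5 300.2  66.3] head -172.74 tilt [-0.06  0.01] gap 48.1 F [ 0.3 -0.3  0.6] M [0.07 0.04 0.03] j [ 0.91  0.33 -0.44 -0.   -0.8  -0.78]
ROW [-0.12 -0.03  5.63] -0.004
```

View pics/s2.png

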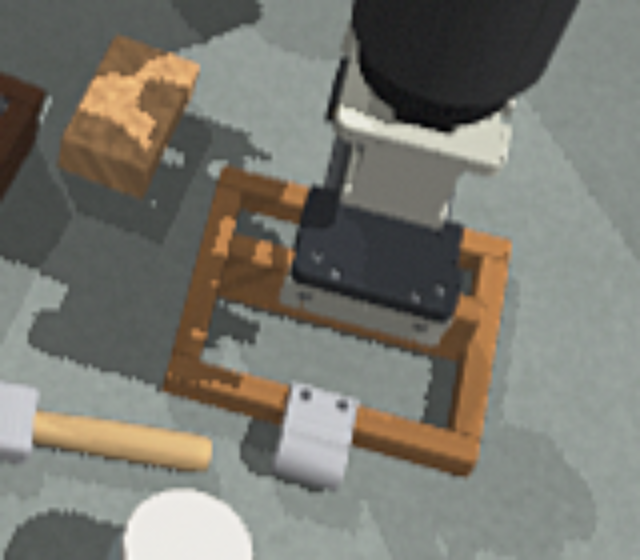

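The gripper is over the bar and square with the frame. The brush handle at about (130,440) and the jar at (190,515) are clear of it.

```bash
python3 -m inch '[[-0.1,0,1.5,0],[-0.1,0,3,0],[-0.1,0,4.3,0],[-0.1,0,5.4,0],[-0.1,0,5.4,0]]'; python3 go.py 475.6 301.4 10 187.5
```

```text
time_s: 3.42
tool_pos: [0.4747, 0.3006, 0.011]
eef_rot: [0.75, -0.661, -0.0, 0.001]
ft_force: [0.5, -0.2, 0.7]
finger_gap: 0.0463
t 3.425 pos [474.7 300.6  11. ] head -172.74 tilt [-0.14 -0.1 ] gap 46.3 F [ 0.5 -0.2  0.7] M [0.06 0.08 0.  ] j [ 0.91  0.41 -0.49 -0.   -0.68 -0.78]
ROW [-0.07 -0.1   0.1 ] -0.004
```

```bash
python3 -m inch '[[0,0,0,0],[0,0,0,0],[0,0,0,0],[0,0,0,0],[0,0,0,0]]' 0 45; python3 -m inch '[[0,0,0,0],[0,0,-1,0],[0,0,-2.5,0],[0,0,-4,0],[0,0,-4,0]]';python3 go.py 502.9 13.0 160 178.2
```

```text
time_s: 4.05
tool_pos: [0.475, 0.3009, 0.0114]
eef_rot: [0.751, -0.661, -0.0, 0.001]
ft_force: [0.6, 0.1, 1.5]
finger_gap: 0.0159
time_s: 4.68
tool_pos: [0.4759, 0.3018, 0.0533]
eef_rot: [0.751, -0.661, -0.0, -0.001]
ft_force: [-0.5, -0.2, -2.4]
finger_gap: 0.0158
t 4.675 pos [475.9 301.8  53.3] head -172.71 tilt [0.03 0.09] gap 15.8 F [-0.5 -0.2 -2.4] M [0.02 0.13 0.01] j [ 0.91  0.35 -0.45 -0.   -0.77 -0.78]
ROW [ 28.97   0.98 -10.71] 0.159
```

```bash
python3 -m inch '[[0,0,-4,0],[0,0,-8,0],[4,0.1,-10,0.03],[8,0.3,-10.7,0.06],[12,0.4,-10.7,0.09]]'; python3 go.py 502.9 13.0 160 178.2
```

```text
time_s: 5.3
tool_pos: [0.487, 0.1812, 0.1608]
eef_rot: [0.72, -0.694, -0.0, -0.001]
ft_force: [0.1, 0.3, -3.1]
finger_gap: 0.0157
t 5.3 pos [487.  181.2 160.8] head -177.9 tilt [0.07 0.15] gap 15.7 F [ 0.1  0.3 -3.1] M [ 0.03  0.02 -0.01] j [ 0.73  0.16 -0.42 -0.   -0.99 -0.7 ]
ROW [16.87 -0.97  0.03] 0.068
```

```bash
python3 -m inch '[[5,-0.3,0,0.03],[10,-0.6,0,0.06],[14.5,-0.9,0,0.068],[16.9,-1,0,0.068],[16.9,-1,0,0.068]]'; python3 -m inch '[[0,0,0,0],[0,0,0,0]]';python3 go.py 502.9 13.0 120 178.2
python3 - <<'E'
from meas import *
for n in('top','scene'):
    f=grab(n); np.savez(n+'3.npz',**f)
    cv2.imwrite(f'pics/{n}3.png',f['image'])
a=cv2.imread('pics/top3.png')[140:290,240:400]; b=cv2.imread('pics/scene3.png')[70:250,250:410]
a=cv2.resize(a,(480,450));b=cv2.resize(b,(400,450)); c=np.hstack([a,b]); cv2.imwrite('pics/c3.png',cv2.resize(c,(800,409)))
E
```

```text
time_s: 5.92
tool_pos: [0.5027, 0.0111, 0.16]
eef_rot: [-0.695, 0.719, 0.001, 0.001]
ft_force: [-0.0, 0.4, -2.5]
finger_gap: 0.0157
time_s: 6.18
tool_pos: [0.5026, 0.0116, 0.1599]
eef_rot: [-0.695, 0.719, 0.001, 0.001]
ft_force: [-0.2, -0.1, -2.4]
finger_gap: 0.0158
t 6.175 pos [502.6  11.6 159.9] head 178.08 tilt [0.02 0.15] gap 15.8 F [-0.2 -0.1 -2.4] M [0.02 0.1  0.03] j [ 0.41  0.13 -0.46 -0.   -0.98 -0.44]
ROW [-0.13 -0.03  3.99] -0.002
```

View pics/c3.png

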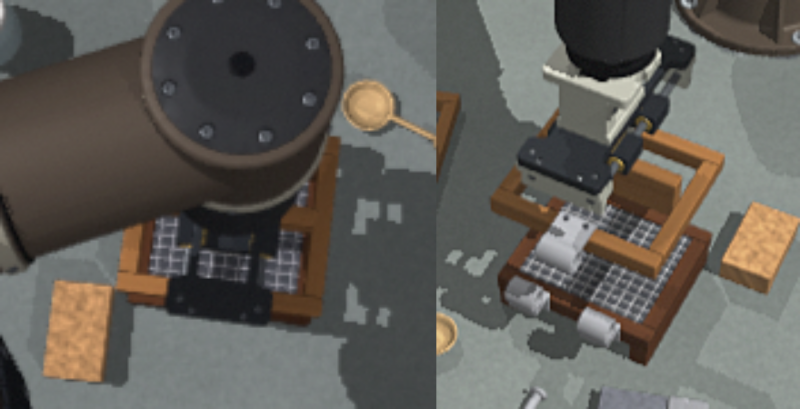

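The deckle is held level over the mould. Its knuckle, at right crop (565,240), sits between the mould knuckles at (527,297) and (600,328). I'll lower to just above them and measure all three in the same view.

```bash
python3 -m inch '[[0,0,1.5,0],[-0.1,0,3,0],[-0.1,0,4.3,0],[-0.1,0,4.8,0],[-0.1,0,4.8,0]]'
cat > k.py <<'E'
from meas import *
import sys
def run(zu,tag):  # zu: underside height guess mm
    g=grab('scene'); P=cloud(g)*1000; z=P[...,2]; hsv=cv2.cvtColor(g['image'],cv2.COLOR_BGR2HSV); S=hsv[...,1]
    reg=(abs(P[...,0]-600)<22)&(abs(P[...,1]-10)<75)&(z>62)&(S<70)
    n,L,st,c=cv2.connectedComponentsWithStats(reg.astype(np.uint8))
    for i in range(1,n):
        q=P[L==i]
        if len(q)<40: continue
        # tube axis: fit circle r=13 in own x-z to the upper surface
        from scipy.optimize import least_squares
        xr=q@np.array([np.cos(.03),-np.sin(.03),0]); 
        r=least_squares(lambda p:np.hypot(xr-p[0],q[:,2]-p[1])-13,[np.median(xr),q[:,2].max()-13],loss='soft_l1').x
        yr=q@np.array([np.sin(.03),np.cos(.03),0]); print('tube n',len(q),'x',np.round(r[0],1),'z',np.round(r[1],1),'y range',np.round(np.percentile(yr,[1,99]),1),'px',np.round(c[i]))
    rail=(abs(P[...,0]-510)<95)&(abs(P[...,1]-13)<95)&(abs(z-zu-20)<6)&(S>90)
    q=P[rail]; A=np.c_[q[:,:2]-[503,13],np.ones(len(q))]; co=np.linalg.lstsq(A,q[:,2],rcond=None)[0]; w=abs(A@co-q[:,2])<2; co=np.linalg.lstsq(A[w],q[w,2],rcond=None)[0]
    print('rail n',w.sum(),'tilt deg',np.round(np.degrees(co[:2]),2),'z',co[2]); print('rect',cv2.minAreaRect(q[w][:,:2].astype(np.float32)))
    cv2.imwrite(f'pics/k{tag}.png',cv2.resize(g['image'][100:250,240:420],None,fx=4,fy=4))
run(float(sys.argv[1]),sys.argv[2])
E
python3 k.py 103 4; python3 go.py 502.9 13 71 178.2
```

```text
time_s: 6.9
tool_pos: [0.5026, 0.0127, 0.1115]
eef_rot: [-0.695, 0.719, 0.001, 0.001]
ft_force: [-0.8, -0.3, -1.9]
finger_gap: 0.0159
tube n 669 x 585.6 z 209.4 y range [-11.8  65.2] px [306. 164.]
tube n 491 x 598.2 z 112.2 y range [-25.9  45.8] px [299. 195.]
tube n 189 x 598.7 z 77.4 y range [51.4 81.2] px [320. 213.]
rail n 778 tilt deg [0.06 0.06] z 122.24667013068992
rect ((502.6724853515625, 13.377296447753906), (169.6035919189453, 153.93048095703125), 88.35718536376953)
t 6.95 pos [502.9  12.8 112. ] head 178.1 tilt [0.03 0.14] gap 15.5 F [-0.  -0.6 -1.7] M [ 0.03  0.19 -0.05] j [ 0.42  0.19 -0.52 -0.   -0.87 -0.45]
ROW [-0.01  0.    4.1 ] -0.002
```

View pics/k4.png

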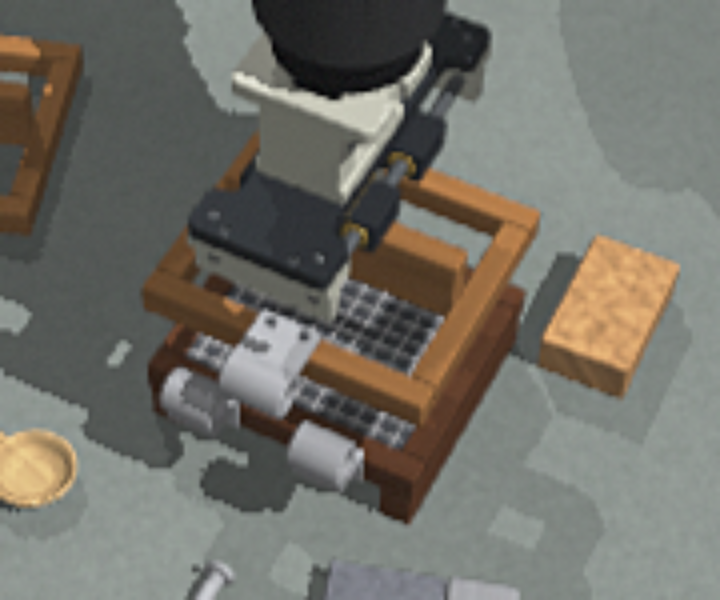

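The deckle is level and its heading matches the mould's. Its knuckle at (262,380) sits between the mould knuckles at (200,403) and (327,455). My blob merged two tubes, so I'll separate them by height.

```bash
cat > k2.py <<'E'
from meas import *
import sys
from scipy.optimize import least_squares
def tubes(zk,mid=None):
    g=grab('scene'); P=cloud(g)*1000; z=P[...,2]; S=cv2.cvtColor(g['image'],cv2.COLOR_BGR2HSV)[...,1]
    X=P@np.array([np.cos(.03),-np.sin(.03),0]); Y=P@np.array([np.sin(.03),np.cos(.03),0])
    for nm,y0,hw,zc in(('R',-10,18,75),('D',28.5,21,zk),('L',67,18,75)):
        m=(S<70)&(abs(Y-y0)<hw)&(X>590)&(X<616)&(abs(z-zc)<15)
        n,L,st,c=cv2.connectedComponentsWithStats(m.astype(np.uint8))
        m=L==1+np.argmax(st[1:,4])
        r=least_squares(lambda p:np.hypot(X[m]-p[0],z[m]-p[1])-13,[600,zc],loss='soft_l1').x
        print(nm,m.sum(),'x',r[0].round(1),'z',r[1].round(1),'y',np.percentile(Y[m],[1,50,99]).round(1))
if __name__=='__main__': tubes(float(sys.argv[1]))
E
python3 k2.py 114
```

```text
R 156 x 599.6 z 77.0 y [-27.3  -8.7   3.7]
D 198 x 598.3 z 115.5 y [ 9.6 29.6 45.6]
L 162 x 599.2 z 76.5 y [51.9 68.7 81.1]
```

```bash
python3 -m inch '[[0,-0.1,0.4,0],[0,-0.1,0.9,0],[0,-0.1,1.4,0],[0,-0.1,1.8,0],[0,-0.1,2,0]]'; python3 go.py 503.9 13 73.2 178.2; python3 k2.py 95
```

```text
time_s: 7.62
tool_pos: [0.5039, 0.0128, 0.0919]
eef_rot: [-0.695, 0.719, 0.001, 0.001]
ft_force: [-0.1, -0.1, -2.3]
finger_gap: 0.0158
t 7.625 pos [503.9  12.8  91.9] head 178.1 tilt [0.03 0.14] gap 15.8 F [-0.1 -0.1 -2.3] M [-0.    0.14 -0.  ] j [ 0.41  0.21 -0.54 -0.   -0.82 -0.45]
ROW [-0.01  0.    1.87] -0.002
R 141 x 598.8 z 76.9 y [-26.4  -7.2   3.5]
D 209 x 599.2 z 96.0 y [10.4 31.4 46. ]
L 170 x 598.9 z 76.7 y [51.5 68.6 81.1]
```

```bash
python3 -m inch '[[0,0,0.4,0],[0,0,0.9,0],[0,0,1.3,0],[0,0,1.7,0],[0,0,1.9,0]]'; python3 -m inch '[[0,0,0,0],[0,0,0,0],[0,0,0,0]]'; python3 go.py 503.9 13 73.2 178.2; python3 k2.py 75.5; python3 k2.py 75.5; python3 k.py 62 5 | tail -2
```

```text
time_s: 8.3
tool_pos: [0.5038, 0.0128, 0.0724]
eef_rot: [-0.695, 0.719, 0.001, 0.001]
ft_force: [0.3, 0.4, -2.7]
finger_gap: 0.0154
time_s: 8.68
tool_pos: [0.5039, 0.0129, 0.0726]
eef_rot: [-0.695, 0.719, 0.001, 0.001]
ft_force: [-0.5, 0.7, -2.1]
finger_gap: 0.0154
t 8.675 pos [503.9  12.9  72.6] head 178.1 tilt [0.02 0.14] gap 15.4 F [-0.5  0.7 -2.1] M [-0.02  0.12 -0.01] j [ 0.41  0.24 -0.56 -0.   -0.77 -0.45]
ROW [-0.01 -0.   -0.06] -0.002
R 150 x 598.7 z 76.8 y [-26.8  -8.3   3.5]
D 201 x 599.2 z 76.6 y [10.5 30.2 45.6]
L 162 x 599.0 z 76.8 y [52.1 68.9 81.2]
R 161 x 598.8 z 76.5 y [-26.2  -8.2   3.6]
D 192 x 598.9 z 76.5 y [ 9.9 30.1 45.6]
L 166 x 599.2 z 76.6 y [51.3 69.  81.1]
rail n 714 tilt deg [0.1  0.16] z 82.9797320647085
rect ((503.61065673828125, 13.515495300292969), (170.00149536132812, 152.5208740234375), 88.14905548095703)
```

View pics/k5.png

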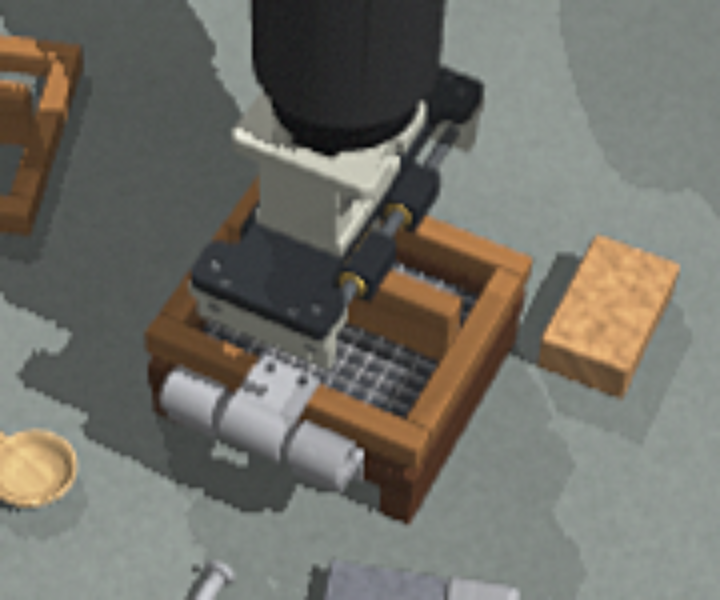

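The three knuckles lie in one straight line, at (190,400), (258,418) and (325,455). Their axes agree within about 0.5 mm and the deckle is level. The wrist carries only the deckle's weight, so it isn't touching the mould.

```bash
python3 -c "
from cell import bot
print(bot.observe()['ft_force']); print(bot.job_done())"
```

```text
[-0.29299353  0.3220263  -2.3128973 ]
the job is handed in; nothing more can be done
None
```

I picked up the hinged deckle by its cross bar at 45 N and lowered it between the mould's knuckles. I handed the job in at about 9 s with the gripper still holding it there.

What the last checks showed:
- **Hole alignment:** the deckle's hinge axis was within about 0.5 mm of the mould's in x and z. It had roughly 6 mm of clearance on each side between the knuckles.
- **Level and heading:** tilt was under 0.2° and heading was within about 0.2° of the mould's.
- **Load:** the wrist force was about 2.3 N, the same as when the deckle hung free, so it was not resting on the mould.

No check failed. The scene camera reads about 1.5–2 mm high, so I compared the knuckles with each other in that one view. The top camera's view of the mould was blocked by the arm at the end, so it could not confirm the alignment.

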